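# Slide the feeding bowl home under the perch

### The arm

A 6-joint arm with a two-finger parallel gripper is mounted at the origin on the work surface. World frame = base frame: x ahead of the robot, y to its left, z up, the work surface at z = 0. Lengths are in m, angles in rad, forces in N, time in s.
With the tool pointing down it reaches from about 0.325 to 0.775 m from the base axis. Payload 9.3 kg.
Tool frame: the origin (TCP) lies on the centre line of the jaws, within the pads' length; the fingertips stand 17 mm ahead of it and the grasp point (between the pads) lies 2 mm behind it; z points along the fingers, y is the line along which they close (so a half turn about z gives the same grasp; the last joint's range is limited). The gripper opens to 85 mm and grips with 20 to 120 N. Pads are 22 mm wide; open, the fingers measure 114 mm over their backs; the gripper's body (76 mm by 85 mm) begins 54 mm behind the grasp point. The pads swing forward as they close: fully open they stand 13 mm farther back than shut.
Start: joints at [0.949, 0.259, 0.021, 1.334, 0, 1.418], TCP at [0.248, 0.491, 0.248] pointing down, gripper open.
Joint ranges: [-3.04, 3.04], [-0.91, 1.82], [-1.04, 1.36], [-1.92, 1.95], [-1.52, 1.45], [-3.14, 3.14]. Speed limits (rad/s): [2.22, 2.22, 2.79, 3.14, 3.14, 3.14].

### API

Orientations are given as a unit quaternion [x, y, z, w].
In Python, from bench import arm, get_image, order gives the robot as it stands.
- The arm moves only by the shell command python3 -m creep 'ROWS'. ROWS is text: rows parted by semicolons, each of 5 numbers parted by spaces: the shift along the world's x, y, z scaled (see below), then the turn about the world's z scaled (see below), then the opening, from 0 (shut) to 1 (fully open). A call has 1 to 8 rows; each row is the pose to reach, as a shift and turn from the pose commanded when the call began, turning the shorter way round; what a row does not reach only later rows make up. The controller multiplies each number of a shift by 0.4 m and each number of a turn by pi rad. A row lasts 1/8 s, in which the tool goes at most 62.5 mm and 10.7 degrees, less where a joint would pass 70% of its speed; a pose out of reach is approached as far as the arm can. A call with a number of a shift or a turn outside -1 to 1 is refused whole. A call with a gripper value outside its range is refused whole. The fingers move at their own pace and stop on an object; the grip force is fixed at half the most. Time passes only in rows, so rows that repeat a pose let the fingers close. It gives the time, the measured TCP pose, the force, the opening and the grip force at its end, in the units of the state.
- arm.observe(): the state, without advancing time (a new reading comes with each control period).
- get_image(name): name is "scene" or "top" or "wrist"; returns a dict with "color" (480x640x3 uint8, blue, green, red), "fx", "fy", "cx", "cy" (pixels), "extrinsics" (4x4, takes a point from camera to world coordinates); the wrist camera has in their place "hand_eye" (4x4, takes a point from camera to tool coordinates, whose origin is the TCP and whose axes are the flange's). Camera axes: x right, y down, z forward; pixel columns grow to the right and rows downward; lengths in m; the calibration is good to about 2 mm. A picture is of the moment at which its call begins: read the wrist's pose just before it. There is no depth.
- order.finish_job(): hands the job in; it is judged then, once.
The state is a dict: "t": time; "q": joint angles; "joint_vel": joint speeds; "joint_torque": joint torques, N m; "ee_pos": TCP position; "tool_rot": TCP orientation; "contact_force": force on the tool from outside, world axes, zero at the start; "wrist_torque": the same for the moment, N m; "width": opening from 0.0 (shut) to 1.0 (fully open); "grip_force": force on a finger pad.
Only numpy, scipy, OpenCV 4.12 (cv2) and the standard library are available. Lean on these libraries where they do the work, as an engineer would, in place of code of your own. Each camera call takes 0.05 s, during which the arm holds its last target. There are 200 camera calls.

### The job

Take the upright wooden handle and slide the bowl carriage along its rail, gently, under the perch until it clicks over the sprung roller and is fully home against the stop, and stays there when you let go. Do not bump the perch, and leave the treat jar and the scoop where they are.

Things in the scene. Friction and masses are not known exactly. Their poses are not given: they have to be found in the camera images.
- turntable: White plastic turntable, disc 440 mm across, top 35 mm above the table; it does not turn now. Origin at its centre on the table; its x axis is the direction in which the carriage slides home; z up. Two aluminium rail strips 68 mm apart run along x through the centre.
- carriage (a joint): Travel of the bowl carriage along the turntable's +x, in m: 0 = near end of the rail, growing towards the stop; drag about 2 N. The carriage is a white plate 155 x 92 x 12 mm, top 62 mm above the table, with the handle near its near end, then a green bowl, then a 24 mm wide steel tongue with a round bump that leads towards the stop. Hard end at 0.125 to 0.145 (see plunger).
- handle (a point): Grip point on the handle's axis, 97 mm above the table. The handle is an upright square wooden post, 24 x 24 mm, its sides along the turntable's x and y, from 62 to 122 mm above the table. It lies at turntable x = -0.130 m + joint carriage, y = 0.
- perch_front (a point): Middle of the perch's front dowel, at turntable x = +18 mm: 16 mm thick, 300 mm long along the turntable's y, axis 215 mm above the table. With the carriage home the handle stands 3 to 23 mm before it, so an upright gripper cannot follow: lean it back 30 to 45 degrees (its body towards the turntable's -x).
- plunger (a joint): Sprung steel plunger (12 mm thick) of the stop, pressed by the carriage's tongue, in m: 0 = out, 0.016 = fully in, the hard end. The stop is a grey block across the far end of the rail; its setting differs by up to 20 mm from time to time and is not reported: feel for it.
- perch: Wooden perch fixed on the turntable, spanning the rail; origin on the disc at the turntable's centre. Front dowel at x = 18 mm (perch_front), a second dowel 60 mm beyond it, posts at y = -135 and +135 mm, x = 48 mm. Not to be bumped.
- jar: Closed glass treat jar with steel lid, 72 mm across, 115 mm high, standing loose on the turntable beside the rail. Origin at the centre of its underside.
- scoop: Steel scoop, 185 mm long, 48 mm wide, 26 mm high, lying on the table with its handle along its -x. Origin near its middle, on the table.
- bowl (a point): Centre of the bowl's mouth, 79 mm beyond the handle, 102 mm above the table. Green bowl, 90 mm across, 40 mm high, fixed to the carriage.
- roller (a joint): Lift of the stop's sprung steel roller, in m: 0 = down, 0.004 = lifted by the tongue's bump. It is met 16 mm before the hard end; resistance climbs to 8 to 15 N; the bump passes half-way (plunger 0.008), then the roller draws the carriage on and holds it. Let go before that and it is pushed back.

How it is judged:
At the end, for the whole second after the job is handed in: With the gripper off, the carriage is at rest, held by the roller, with the plunger pressed in by at least 12.5 of its 16 mm (value of joint plunger above 0.0125 m and velocity of joint carriage between -0.005 and 0.005 m/s); the robot touches nothing.
It fails at once if the perch is bumped (over 4 N) (contact force between any of the arm, the fingers and perch above 4 N).
It fails at once if the carriage is shot along faster than 0.4 m/s (velocity of joint carriage above 0.4 m/s).
It fails at once if the jar is moved by over 15 mm or tipped (distance of jar from where it was at the start of the episode above 0.015 m or angle between jar's own z axis and vertical above 0.2 rad).
It fails at once if the scoop is moved by over 15 mm (distance of scoop from where it was at the start of the episode above 0.015 m).
It also fails if it takes over 43 s, if anything falls off the work surface, if the arm or the gripper's body presses on something with over 40 N, if the wrist force passes 120 N, or if a joint passes its speed limit or range.

## Working session

There is one attempt and no reset: what is moved stays moved. The work goes in short steps, Python scripts to look and compute and a shell command to move; the robot and the scene stay as the last step left them, time stands still between calls to the robot, and variables do not carry over. Pictures are saved under pics/ and viewed, at most 10 in all, crops included, and the job is handed in when it is done.

```bash
mkdir -p pics; ls; python3 - <<'E'
from bench import arm,get_image
import cv2,numpy as np
s=arm.observe();print(s)
for n in("scene","top","wrist"):
    i=get_image(n);cv2.imwrite(f"pics/{n}0.png",i["color"])
    np.savez(f"{n}0.npz",**i);print(n,i["fx"],i["fy"],i["cx"],i["cy"],np.round(i.get("extrinsics",i.get("hand_eye")),4).tolist())
E
```

```text
pics
{'t': 0.0, 'q': array([ 9.49405225e-01,  2.59197945e-01,  2.07695871e-02,  1.33368047e+00,
       -2.54211755e-06,  1.41817995e+00]), 'joint_vel': array([ 0.00103989,  0.00018134, -0.00157506,  0.00077551, -0.00055835,
        0.0002465 ]), 'joint_torque': array([ 6.26002275e-04, -5.55644095e+01,  3.44528675e+01,  1.36610624e-02,
        2.91982553e-05,  4.67476843e-05]), 'ee_pos': array([0.24835405, 0.49045802, 0.2476661 ]), 'tool_rot': array([ 2.32247092e-01,  9.72656598e-01, -6.08197831e-04, -2.46502524e-04]), 'contact_force': array([ 0.65387008, -0.00595924,  1.06901993]), 'wrist_torque': array([0.01832658, 0.02133412, 0.03800167]), 'grip_force': 0.0, 'width': 0.9928745644355041}
scene 602.3656115769331 602.3656115769331 314.72393664568557 240.87524145211836 [[0.8368, 0.4173, -0.3544, 0.9252], [0.5473, -0.6525, 0.524, -0.3758], [-0.0126, -0.6325, -0.7745, 0.8573], [0.0, 0.0, 0.0, 1.0]]
top 534.8173081493774 534.8173081493774 326.2554360565825 234.8172435823512 [[-0.0036, -0.9945, 0.1051, 0.5162], [-1.0, 0.0037, 0.0009, 0.103], [-0.0013, -0.1051, -0.9945, 1.1226], [0.0, 0.0, 0.0, 1.0]]
wrist 411.1304595485162 411.1304595485162 317.4584677563996 242.2366001395331 [[0.0005, -0.9528, -0.3035, 0.0762], [1.0, 0.0003, 0.0006, 0.001], [-0.0005, -0.3035, 0.9528, -0.1262], [0.0, 0.0, 0.0, 1.0]]
```

View pics/top0.png

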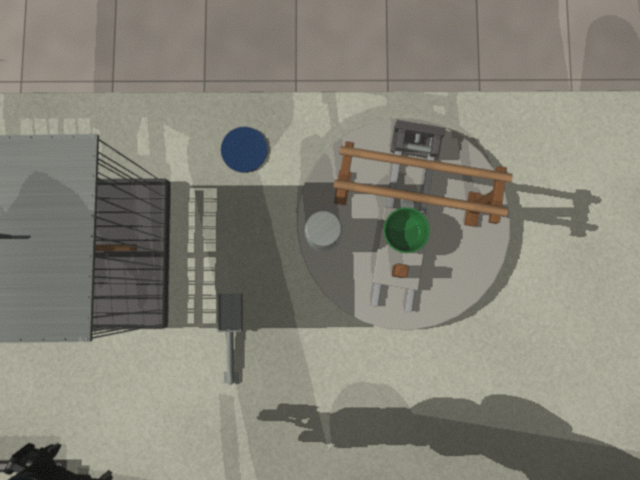

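View pics/scene0.png

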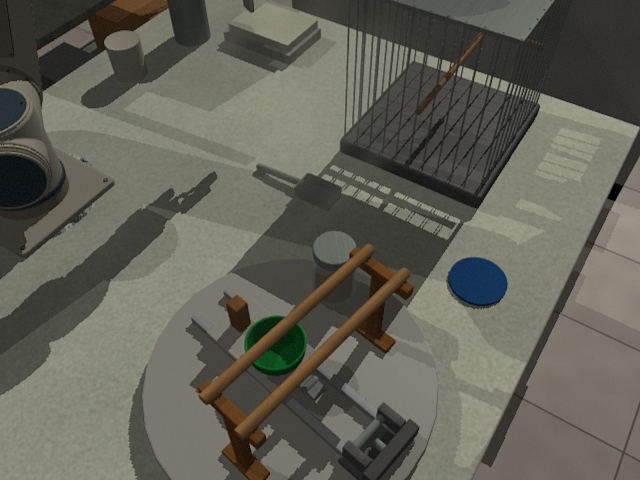

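The top view shows the handle at about (401,270), the bowl at (407,230), the front dowel from (340,185) to (505,212), the jar at (323,230) and the scoop at (230,320). In the scene view the handle is at (238,313), the front dowel runs from (208,395) to (368,252), and the path from behind the handle is clear.

```bash
cat > h.py <<'E'
import numpy as np,cv2
def ray(i,p):
    d=np.array([(p[0]-i["cx"])/i["fx"],(p[1]-i["cy"])/i["fy"],1]);E=i["extrinsics"]
    return E[:3,3],E[:3,:3]@d
def onz(i,p,z):
    o,d=ray(i,p);return o+d*(z-o[2])/d[2]
def proj(i,P):
    E=np.linalg.inv(i["extrinsics"]);c=E[:3,:3]@P+E[:3,3];return np.array([i["fx"]*c[0]/c[2]+i["cx"],i["fy"]*c[1]/c[2]+i["cy"]])
def blobs(img,lo,hi,mn=60):
    m=cv2.inRange(cv2.cvtColor(img,cv2.COLOR_BGR2HSV),lo,hi)
    n,l,s,c=cv2.connectedComponentsWithStats(m)
    return [(s[k].tolist(),c[k].round(1).tolist()) for k in range(1,n) if s[k][4]>mn],l
E
python3 - <<'E'
from h import *
t=dict(np.load("top0.npz"));s=dict(np.load("scene0.npz"))
for n,i in(("top",t),("scene",s)):
    print(n,"brown",blobs(i["color"],(3,90,50),(20,255,255))[0]);print("green",blobs(i["color"],(45,120,30),(75,255,255),200)[0])
# front dowel ends, roughly by eye
for p in((336,184.5),(507,212)):print("dowel",onz(t,p,.215))
for p in((401,270),):print("handle top",onz(t,p,.122))
print("bowl",onz(t,(407,230),.102),"jar",onz(t,(323,230),.15))
E
```

```text
top brown [([334, 142, 178, 84, 4072], [427.6, 184.8]), ([96, 245, 40, 6, 184], [114.4, 247.3]), ([392, 264, 16, 13, 177], [399.7, 270.3])]
green [([384, 208, 45, 44, 918], [412.4, 228.6])]
scene brown [([96, 0, 72, 23, 1030], [131.9, 8.6]), ([459, 32, 23, 34, 197], [470.2, 48.0]), ([437, 60, 21, 31, 154], [447.1, 75.4]), ([418, 95, 15, 17, 84], [424.7, 102.5]), ([198, 243, 177, 161, 2947], [283.6, 325.2]), ([214, 257, 200, 183, 4237], [319.7, 352.4]), ([226, 295, 22, 17, 213], [236.3, 303.4]), ([249, 428, 17, 17, 150], [256.9, 435.8]), ([222, 442, 48, 38, 533], [247.1, 465.1])]
green [([245, 316, 40, 35, 537], [260.1, 329.9]), ([253, 323, 54, 53, 1514], [283.5, 352.9])]
dowel [0.6992855  0.08667047 0.215     ]
dowel [ 0.65030512 -0.2060568   0.215     ]
handle top [ 0.55536655 -0.03552448  0.122     ]
bowl [ 0.63281278 -0.05121384  0.102     ] jar [0.6279004  0.10976281 0.15      ]
```

```bash
python3 - <<'E'
import cv2,numpy as np
a=cv2.imread("pics/top0.png")[100:330,290:530];b=cv2.imread("pics/wrist0.png")
a=cv2.resize(a,None,fx=1.7,fy=1.7*1.23,interpolation=2)
b=cv2.resize(b,(390,292));c=np.zeros((max(a.shape[0],292),a.shape[1]+390,3),np.uint8)
c[:a.shape[0],:a.shape[1]]=a;c[:292,a.shape[1]:]=b;cv2.imwrite("pics/c1.png",c)
E
```

```text
(no output)
```

View pics/c1.png

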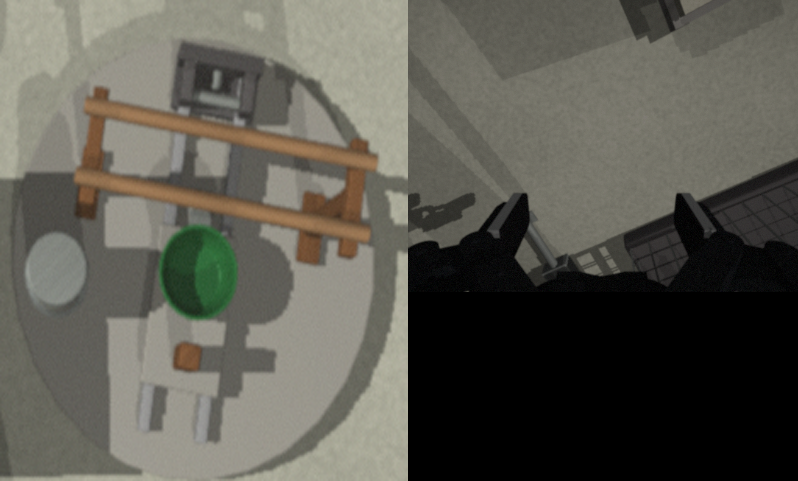

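The measurements agree with the given sizes: the dowel is 297 mm long, handle to bowl is 79 mm, and the slide direction is about -9.8°.

The moves can't lean the tool. I'll keep the gripper open with its closing line along the rail, and push the handle's rear face with the back of the front finger. The gripper body then stays more than 20 mm short of the dowel.

First I move behind the handle, keeping high.

```bash
python3 -m creep '0.05 -0.12 0 -0.05 1;0.1 -0.25 0 -0.1 1;0.16 -0.38 0 -0.155 1;0.22 -0.51 0 -0.21 1;0.28 -0.64 0 -0.26 1;0.34 -0.77 0 -0.31 1;0.4 -0.9 0 -0.36 1;0.44 -1 0 -0.405 1'
```

```text
t: 1.15
ee_pos: [0.4251, 0.0886, 0.2482]
tool_rot: [0.767, 0.642, -0.0, 0.0]
contact_force: [0.0, 0.5, -0.6]
width: 1.002
grip_force: 0.0
```

```bash
python3 -m creep '0.03 -0.13 0 0 1;0.07 -0.27 0 0 1;0.07 -0.28 0 0 1;0.07 -0.28 -0.1 0 1;0.07 -0.28 -0.2 0 1;0.07 -0.28 -0.3 0 1;0.07 -0.28 -0.37 0 1;0.07 -0.28 -0.37 0 1'; python3 - <<'E'
from bench import get_image
import cv2,numpy as np
a=get_image("scene")["color"][200:480,100:460];b=get_image("top")["color"][90:370,290:530]
cv2.imwrite("pics/c2.png",np.hstack([cv2.resize(a,(450,350)),cv2.resize(b,(300,350))]))
E
```

```text
t: 2.15
ee_pos: [0.4511, -0.0204, 0.0989]
tool_rot: [0.764, 0.645, -0.001, -0.002]
contact_force: [0.0, -0.0, 0.8]
width: 1.004
grip_force: 0.0
```

View pics/c2.png

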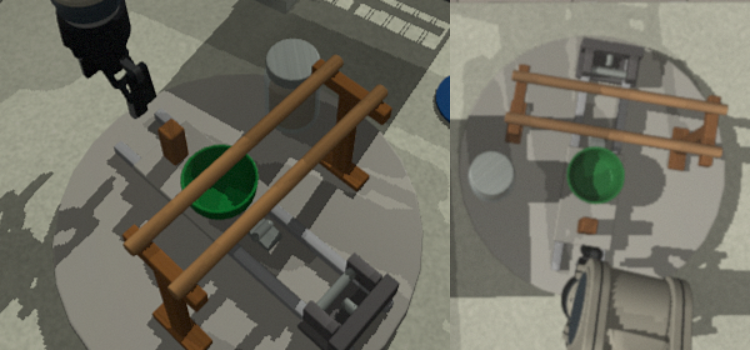

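The front finger stands behind the handle and in line with it, and nothing is touching. Next is a slow push to contact.

```bash
python3 -m creep '0.02 -0.0035 0 0 1;0.04 -0.007 0 0 1;0.06 -0.0105 0 0 1;0.075 -0.013 0 0 1;0.085 -0.015 0 0 1;0.095 -0.0165 0 0 1;0.105 -0.018 0 0 1;0.115 -0.02 0 0 1'; python3 -m creep '0.015 -0.0025 0 0 1;0.03 -0.005 0 0 1;0.045 -0.008 0 0 1;0.06 -0.0105 0 0 1;0.075 -0.013 0 0 1;0.09 -0.0155 0 0 1;0.09 -0.0155 0 0 1'; python3 - <<'E'
from bench import get_image
import cv2,numpy as np
i=get_image("top");np.savez("top1.npz",**i)
a=get_image("scene")["color"][150:480,80:460];b=i["color"][90:370,290:530]
cv2.imwrite("pics/c3.png",np.hstack([cv2.resize(a,(456,396)),cv2.resize(b,(340,396))]))
E
```

```text
t: 3.25
ee_pos: [0.4984, -0.0294, 0.1002]
tool_rot: [0.765, 0.644, -0.0, -0.0]
contact_force: [-2.3, -0.3, -0.9]
width: 1.0
grip_force: 1.1
t: 4.12
ee_pos: [0.5353, -0.0357, 0.1003]
tool_rot: [0.765, 0.644, 0.0, 0.0]
contact_force: [-0.9, -0.8, 0.3]
width: 0.999
grip_force: 0.0
```

View pics/c3.png

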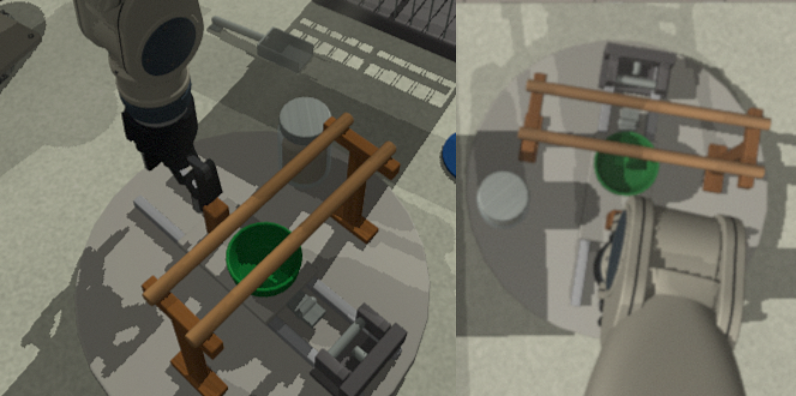

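The handle is being pushed cleanly and is now just short of the front dowel. Before going further I'll check the heights of the wrist parts against the dowel, using the ring at scene pixel (213,250) and the barrel's lower edge at (237,221).

```bash
python3 - <<'E'
from h import *
s=dict(np.load("scene0.npz"));T=np.array([.5353,-.0357])
for p in((213,250),(180,235),(237,250),(237,221),(247,180)):
    o,d=ray(s,p)
    # closest pass to vertical axis through TCP
    k=np.dot(T-o[:2],d[:2])/np.dot(d[:2],d[:2]);P=o+k*d
    k2=k-.045/np.linalg.norm(d[:2])
    print(p,P.round(3),(o+k2*d).round(3))
t=dict(np.load("top0.npz"))
for z in(.27,.3,.35):print(onz(t,(427,231),z).round(3))
E
```

```text
(213, 250) [ 0.533 -0.038  0.231] [ 0.567 -0.067  0.286]
(180, 235) [ 0.512 -0.067  0.278] [ 0.548 -0.094  0.328]
(237, 250) [ 0.555 -0.016  0.222] [ 0.587 -0.047  0.277]
(237, 221) [ 0.56  -0.011  0.28 ] [ 0.592 -0.043  0.33 ]
(247, 180) [0.575 0.001 0.351] [ 0.606 -0.032  0.396]
[ 0.612 -0.058  0.27 ]
[ 0.609 -0.052  0.3  ]
[ 0.603 -0.043  0.35 ]
```

The ring's underside is at 0.25 m or higher and the barrel is above 0.28 m. Both clear the dowel top at 0.223 m, so I continue.

```bash
python3 -m creep '0.012 -0.002 0 0 1;0.024 -0.004 0 0 1;0.036 -0.0063 0 0 1;0.048 -0.0083 0 0 1;0.06 -0.0105 0 0 1;0.072 -0.0125 0 0 1'; for k in 1 2 ; do :; done; python3 -m creep '0.005 -0.0009 0 0 1;0.01 -0.0018 0 0 1;0.01 -0.0018 0 0 1'; python3 -m creep '0.005 -0.0009 0 0 1;0.01 -0.0018 0 0 1;0.01 -0.0018 0 0 1'; python3 -m creep '0.005 -0.0009 0 0 1;0.01 -0.0018 0 0 1;0.01 -0.0018 0 0 1'
```

```text
t: 4.97
ee_pos: [0.5636, -0.0405, 0.1003]
tool_rot: [0.765, 0.644, 0.0, -0.0]
contact_force: [-2.2, 1.6, 1.5]
width: 1.005
grip_force: 1.1
t: 5.35
ee_pos: [0.5675, -0.0413, 0.1002]
tool_rot: [0.765, 0.644, 0.0, 0.0]
contact_force: [-0.2, 0.3, -0.2]
width: 0.998
grip_force: 0.1
t: 5.72
ee_pos: [0.5715, -0.0421, 0.1002]
tool_rot: [0.765, 0.644, 0.0, 0.0]
contact_force: [-0.6, -0.7, -0.7]
width: 1.0
grip_force: 0.3
t: 6.1
ee_pos: [0.5756, -0.0428, 0.1002]
tool_rot: [0.765, 0.644, 0.0, 0.0]
contact_force: [-0.2, -0.1, -0.3]
width: 0.999
grip_force: 0.3
```

```bash
python3 -m creep '0.005 -0.0009 0 0 1;0.01 -0.0018 0 0 1;0.01 -0.0018 0 0 1'; python3 -m creep '0.005 -0.0009 0 0 1;0.01 -0.0018 0 0 1;0.01 -0.0018 0 0 1';  python3 -m creep '0.005 -0.0009 0 0 1;0.01 -0.0018 0 0 1;0.01 -0.0018 0 0 1'; python3 - <<'E'
from bench import get_image
import cv2,numpy as np
i=get_image("scene");cv2.imwrite("pics/c4.png",cv2.resize(i["color"][180:480,140:440],(600,600),interpolation=2))
E
```

```text
t: 6.48
ee_pos: [0.5796, -0.0435, 0.1003]
tool_rot: [0.765, 0.644, 0.0, 0.0]
contact_force: [0.2, 0.3, -0.6]
width: 1.002
grip_force: 0.3
t: 6.85
ee_pos: [0.5836, -0.0442, 0.1003]
tool_rot: [0.765, 0.644, 0.0, 0.0]
contact_force: [-1.2, -0.2, -0.3]
width: 1.003
grip_force: 0.3
t: 7.22
ee_pos: [0.5865, -0.0447, 0.1003]
tool_rot: [0.765, 0.644, -0.001, -0.001]
contact_force: [-6.9, 0.7, 3.7]
width: 0.997
grip_force: 3.6
```

View pics/c4.png

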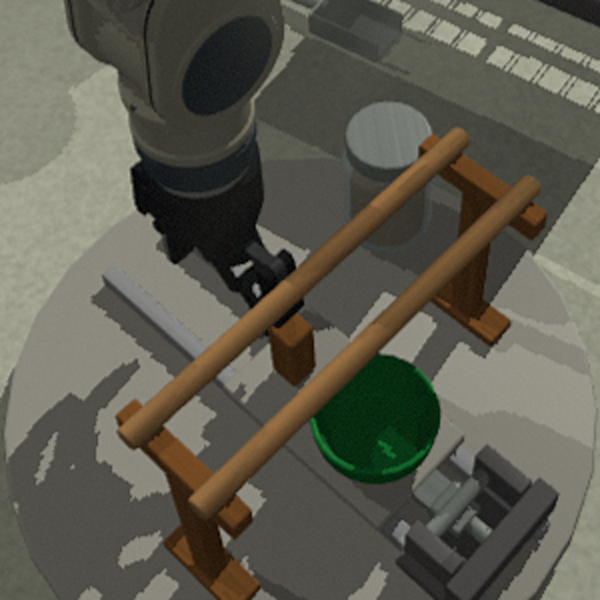

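Force has climbed to about 7 N, so the tongue has met the roller, and the gripper is still clear of the dowel. I keep pushing slowly.

```bash
for k in 1; do :; done; python3 -m creep '0.005 -0.0009 0 0 1;0.01 -0.0018 0 0 1;0.01 -0.0018 0 0 1'; python3 -m creep '0.005 -0.0009 0 0 1;0.01 -0.0018 0 0 1;0.01 -0.0018 0 0 1';  python3 -m creep '0.005 -0.0009 0 0 1;0.01 -0.0018 0 0 1;0.01 -0.0018 0 0 1'
```

```text
t: 7.65
ee_pos: [0.5882, -0.0449, 0.1005]
tool_rot: [0.765, 0.644, -0.002, -0.002]
contact_force: [-20.5, 1.8, 12.4]
width: 1.0
grip_force: 10.3
t: 8.02
ee_pos: [0.5936, -0.0459, 0.1003]
tool_rot: [0.765, 0.644, -0.001, -0.001]
contact_force: [-11.5, 2.8, 7.5]
width: 0.997
grip_force: 6.1
t: 8.4
ee_pos: [0.5988, -0.0468, 0.1003]
tool_rot: [0.765, 0.644, -0.0, -0.0]
contact_force: [-5.0, 1.0, 2.3]
width: 1.0
grip_force: 2.8
```

```bash
python3 -m creep '0.005 -0.0009 0 0 1;0.005 -0.0009 0 0 1'; python3 -m creep '0.005 -0.0009 0 0 1;0.005 -0.0009 0 0 1'; python3 - <<'E'
from bench import get_image
import cv2
i=get_image("scene");cv2.imwrite("pics/c5.png",cv2.resize(i["color"][180:480,140:440],(600,600),interpolation=2))
E
```

```text
t: 8.65
ee_pos: [0.6011, -0.0472, 0.1003]
tool_rot: [0.765, 0.644, -0.0, -0.0]
contact_force: [-4.6, 3.3, 1.8]
width: 1.0
grip_force: 2.3
t: 8.9
ee_pos: [0.6033, -0.0476, 0.1003]
tool_rot: [0.765, 0.644, 0.0, -0.0]
contact_force: [-3.5, 3.0, 1.6]
width: 1.006
grip_force: 2.0
```

View pics/c5.png

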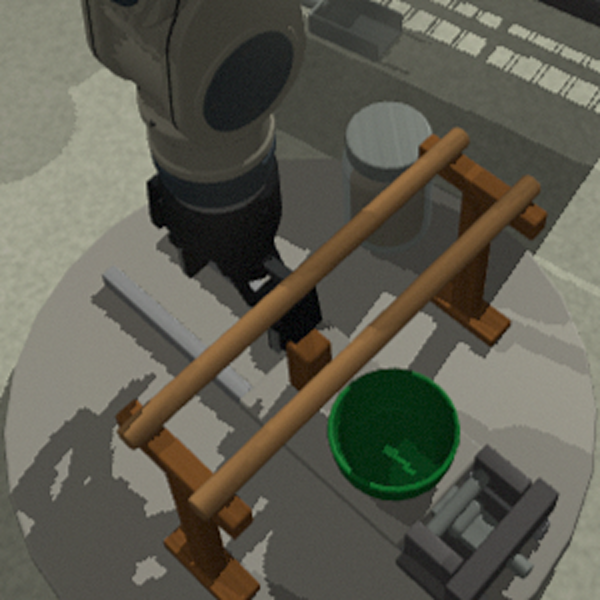

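The plunger now shows out of the back of the stop at crop (520,565), and the bump has passed the roller. I press on until the hard end is felt.

```bash
python3 -m creep '0.005 -0.0009 0 0 1;0.005 -0.0009 0 0 1'; python3 -m creep '0.005 -0.0009 0 0 1;0.005 -0.0009 0 0 1'
```

```text
t: 9.2
ee_pos: [0.6037, -0.0477, 0.1004]
tool_rot: [0.765, 0.644, -0.001, -0.001]
contact_force: [-12.1, 4.0, 8.0]
width: 0.997
grip_force: 6.7
t: 9.45
ee_pos: [0.604, -0.0477, 0.1005]
tool_rot: [0.765, 0.644, -0.002, -0.002]
contact_force: [-22.3, 4.8, 13.1]
width: 1.001
grip_force: 11.4
```

The arm has stopped advancing and force is rising steeply, so this is the hard end. I back off along the rail and check that the carriage stays.

```bash
python3 -m creep '-0.015 0.0026 0 0 1;-0.03 0.005 0 0 1;-0.06 0.01 0 0 1;-0.09 0.0155 0 0 1;-0.12 0.021 0 0 1;-0.16 0.028 0 0 1;-0.2 0.035 0 0 1;-0.2 0.035 0 0 1'; python3 - <<'E'
from bench import get_image
import cv2
i=get_image("scene");cv2.imwrite("pics/c6.png",cv2.resize(i["color"][180:480,140:440],(600,600),interpolation=2))
from h import blobs
a=cv2.imread("pics/c5.png");b=cv2.imread("pics/c6.png")
for x in(a,b):print([r for r in blobs(x,(45,120,30),(75,255,255),500)[0]])
print([abs(b[y0:y1,x0:x1].astype(int)-a[y0:y1,x0:x1]).mean() for y0,y1,x0,x1 in((430,600,400,580),(100,250,340,440))])
E
```

```text
t: 10.45
ee_pos: [0.5262, -0.0342, 0.1006]
tool_rot: [0.765, 0.644, 0.0, 0.0]
contact_force: [-0.7, -0.7, -0.2]
width: 1.001
grip_force: 0.0
[([328, 370, 132, 130, 13410], [393.2, 433.5])]
[([328, 370, 132, 130, 13456], [393.4, 433.6])]
[np.float64(2.3423202614379086), np.float64(2.888977777777778)]
```

View pics/c6.png

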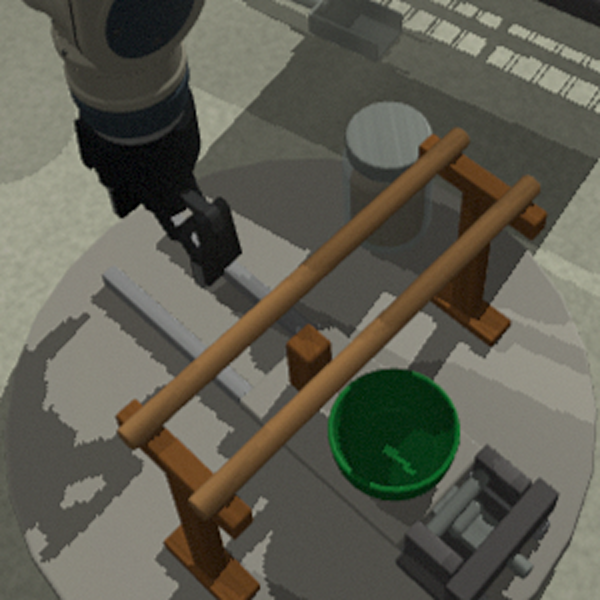

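The gripper is free and the carriage has stayed home: bowl at crop (393,434), unchanged, with the plunger still out of the back of the stop. The jar and scoop haven't moved, so I'm handing in.

```bash
python3 -c "
from bench import order
print(order.finish_job())"
```

```text
the job is handed in; nothing more can be done
None
```

I slid the carriage over the roller to the hard stop; it stayed there after the gripper backed off, and the job is handed in (no verdict came back). The moves could not lean the tool, so I pushed the handle from behind with the open gripper's finger instead of gripping it; I saw no contact with the perch, and the jar and scoop look unmoved.

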